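# Find the weighted end of a wobble skittle and stand it up

### The arm

A 6-joint arm with a two-finger parallel gripper is mounted at the origin on the work surface. World frame = base frame: x ahead of the robot, y to its left, z up, the work surface at z = 0. Lengths are in m, angles in rad, forces in N, time in s.
With the tool pointing down it reaches from about 0.375 to 0.9 m from the base axis. Payload 3.1 kg.
Tool frame: the origin (TCP) lies at the very end of the fingers, on their centre line; the grasp point (between the pads) lies 19 mm behind it; z points along the fingers, y is the direction in which the jaws open and shut (so a half turn about z gives the same grasp; the last joint's range is limited). The gripper opens to 85 mm and grips with 20 to 120 N. Pads are 22 mm wide; open, the fingers measure 114 mm over their backs; the gripper's body (76 mm by 85 mm) begins 54 mm behind the grasp point. The pads swing forward as they close: fully open they stand 13 mm farther back than shut.
Start: joints at [-1.433, 0.527, 1.433, -0, 1.181, -0.178], TCP at [0.194, -0.594, 0.231] pointing down, gripper open.
Joint ranges: [-3.08, 3.08], [-0.75, 2.2], [0.22, 2.44], [-1.43, 4.57], [0, 2.65], [-2.85, 2.85]. Speed limits (rad/s): [2.79, 2.79, 3.14, 3.14, 3.14, 3.14].

### API

Orientations are given as a unit quaternion [x, y, z, w].
In Python, from station import manip gives the robot as it stands. The module is installed in compiled form; this text tells all that it offers.
- The arm moves only by the tool send_rows, never from a script. Its argument "commands" is a list of rows, each an object with "delta_pos": the shift along the world's x, y, z in cm, a list of three; "yaw": the turn about the world's z in rad. A call has 1 to 10 rows; each row shifts and turns the pose as measured when the row begins; what a row does not reach is not made up. A row lasts 1/8 s, in which the tool goes at most 62.5 mm and 10.7 degrees, less where a joint would pass 70% of its speed; a pose out of reach is approached as far as the arm can. A call is refused whole if a number of a shift passes 6.25 or a number of a turn 0.188, either way. A call with a gripper value outside its range is refused whole. "grip" is the closure, from -1 (fully open) to 1 (shut), set as the call begins (left out, the last holds). The fingers move at their own pace and stop on an object; "force" is the grip in N (left out, the last holds). Time passes only in rows, so rows that do not move let the fingers close. It gives the time, the measured TCP pose, the force and the opening at its end, in the units of the state.
- manip.sense(): the state, without advancing time (a new reading comes with each control period).
- manip.snapshot(name): name is "scene" or "top" or "wrist"; returns the picture (400x640x3 uint8, blue, green, red); there is no depth.
- manip.get_calibration(name): a dict with "fx", "fy", "cx", "cy" (pixels), "world_to_cam" (4x4, takes a point from world to camera coordinates); the wrist camera has in their place "mount" (4x4, takes a point from camera to tool coordinates, whose origin is the TCP and whose axes are the flange's). Camera axes: x right, y down, z forward; pixel columns grow to the right and rows downward; lengths in m; the calibration is good to about 2 mm. A picture is of the moment at which its call begins: read the wrist's pose just before it. get_calibration takes no time and is no camera call.
- manip.sign_off(): hands the job in, once; it reports no verdict.
The state is a dict: "t": time; "q": joint angles; "qd": joint speeds; "tau": joint torques, N m; "tcp_pos": TCP position; "tool_rot": TCP orientation; "force": force on the tool from outside, world axes, zero at the start; "ft_torque": the same for the moment, N m; "finger_gap": opening from 0.0 (shut) to 1.0 (fully open).
Only numpy, scipy, OpenCV 4.12 (cv2) and the standard library are available. Lean on these libraries where they do the work, as an engineer would, in place of code of your own. Each camera call takes 0.05 s, during which the arm holds its last target. There are 200 camera calls.

### The job

One end of this wobble skittle hides a steel plug, but both ends look alike: lift it level out of the cradle by its middle, feel which end is the heavy one, and lay it back in the cradle and let go. Then take it again and stand it heavy end down in the middle of the cork disc, so that it stays upright by itself. Never drop it or let it topple, and leave the spray bottle, the box frame and the stepped offcut where they are.

Things in the scene. Friction and masses are not known exactly. Their poses are not given: they have to be found in the camera images.
- skittle: Loose turned wooden bar, 150 mm long, 42 mm across, about 0.38 kg, ends alike: shallow domes (60 mm radius), a thin red ring near each. Origin at its middle, x along it. A hidden 0.26 kg steel plug is in its +x or its -x end, redrawn each time: the centre of mass is 34 mm from the middle that way. On the heavy end it rights itself from leans up to 10 degrees, wobbling; on the light end it topples.
- cradle: Fixed cradle: plywood base 150 (x) by 60 (y) by 12 mm and two saddles at x = +44 and -44 mm, 10 mm thick along x, 36 mm wide along y. Origin at its underside's centre on the bench, z up. The skittle lies in it along x, centred, its axis 60 mm above the bench. The saddles are narrower than the skittle, so fingers closing across it (along y) clear them; each end overhangs by 26 mm.
- pad: Fixed round cork disc, 90 mm in diameter, on a plywood disc 110 mm in diameter. Origin at the centre of the underside on the bench, z up; the cork's top is flat, 10 mm above the bench.
- spray: Loose small black spray bottle, 58 mm in diameter, 147 mm tall, standing. Bystander. Origin at the centre of its underside.
- frame: Loose open light-wood box, 110 x 160 x 40 mm, standing on the bench. Bystander. Origin at the centre of its underside.
- offcut: Loose stepped wooden offcut, 150 x 45 x 36 mm, lying on the bench. Bystander. Origin at the centre of its underside.
There are look-alikes about, which are no part of the job. Of the things that look like the pad, take the one that is farthest to the robot's left at the start.

How it is judged:
On the way, in this order (a step that is already met when the one before it is completed fails the run):
1. the skittle is held by its middle, level, lifted clear of the cradle (z of skittle in the frame of cradle above 0.075 m and distance between the grasp point and skittle below 0.035 m and angle between skittle's own x axis and vertical between 1.17 and 1.97 rad), for 0.2 s.
2. the skittle lies in the cradle again, released (z of skittle in the frame of cradle between 0.055 and 0.066 m and horizontal distance between skittle and cradle below 0.03 m and contact force between the fingers and skittle below 0.1 N), for 0.2 s.
At the end, for the whole second after the job is handed in: The skittle stands free on its heavy end on the cork disc, its middle within 35 mm (sideways) of the disc's centre, upright within 0.2 rad, almost at rest (under 0.08 m/s, a faint wobble is allowed) and released (horizontal distance between skittle and pad below 0.035 m and z of skittle in the frame of pad between 0.078 and 0.092 m and (angle between skittle's own x axis and vertical below 0.2 rad or angle between skittle's own x axis and vertical above 2.94 rad) and contact force between the fingers and skittle below 0.1 N and linear speed of skittle below 0.08 m/s); the robot touches nothing.
It fails at once if the skittle is dropped or topples (faster than 0.6 m/s while not held) (linear speed of skittle above 0.6 m/s and contact force between the fingers and skittle below 0.1 N).
It fails at once if a bystander is moved by more than 30 mm (distance of any of spray, frame, offcut from where it was at the start of the episode above 0.03 m).
It also fails if it takes over 58 s, if anything falls off the work surface, if the arm or the gripper's body presses on something with over 40 N, if the wrist force passes 120 N, or if a joint passes its speed limit or range.

## Working session

There is one attempt and no reset: what is moved stays moved. The work goes in short steps, Python scripts to look and compute and a tool call to move; the robot and the scene stay as the last step left them, time stands still between calls to the robot, and variables do not carry over. Pictures are saved under pics/ and viewed, about 8 in all and at most 12, crops included, and the job is handed in when it is done.

Besides the shell and the picture viewer there is one more tool, called after "Emit:" as name(argument=value, ...) on one line, values as JSON. send_rows: Moves the arm, as the interface text tells. Its arguments: {"type":"object","properties":{"commands":{"type":"array","items":{"type":"object","properties":{"delta_pos":{"type":"array","items":{"type":"number"}},"yaw":{"type":"number"}}}},"grip":{"type":"number"},"force":{"type":"number"}},"required":["commands"]}

```bash
mkdir -p pics; python3 - <<'E'
from station import manip
import cv2, numpy as np
s=manip.sense(); print({k:np.round(v,3).tolist() for k,v in s.items()})
for n in("scene","top"):
    im=manip.snapshot(n); cv2.imwrite(f"pics/{n}0.png",im)
    c=manip.get_calibration(n); print(n,{k:np.round(v,4).tolist() for k,v in c.items()})
print(np.round(manip.get_calibration("wrist")["mount"],4))
E
```

```text
{'t': 0.0, 'q': [-1.434, 0.528, 1.434, 0.0, 1.181, -0.179], 'qd': [-0.001, -0.001, -0.001, 0.001, 0.001, -0.001], 'tau': [-0.001, -44.235, -17.803, -0.0, 0.008, 0.0], 'tcp_pos': [0.194, -0.593, 0.23], 'tool_rot': [0.988, 0.157, 0.0, -0.001], 'force': [-0.203, 0.241, 0.064], 'ft_torque': [0.047, 0.031, -0.002], 'finger_gap': 1.0}
scene {'fx': 412.5549, 'fy': 412.5549, 'cx': 323.4514, 'cy': 199.0495, 'world_to_cam': [[-0.6204, 0.7843, -0.0007, 0.338], [0.6093, 0.4815, -0.63, -0.2783], [-0.4937, -0.3913, -0.7766, 1.0473], [0.0, 0.0, 0.0, 1.0]]}
top {'fx': 488.8078, 'fy': 488.8078, 'cx': 318.5117, 'cy': 201.424, 'world_to_cam': [[0.0045, -1.0, 0.0073, -0.0122], [-0.9913, -0.0054, -0.1316, 0.5153], [0.1317, -0.0066, -0.9913, 0.8797], [0.0, 0.0, 0.0, 1.0]]}
[[ 1.200e-03 -9.530e-01 -3.031e-01  7.820e-02]
 [ 1.000e+00  9.000e-04  1.100e-03 -2.000e-04]
 [-8.000e-04 -3.031e-01  9.530e-01 -1.411e-01]
 [ 0.000e+00  0.000e+00  0.000e+00  1.000e+00]]
```

View pics/top0.png

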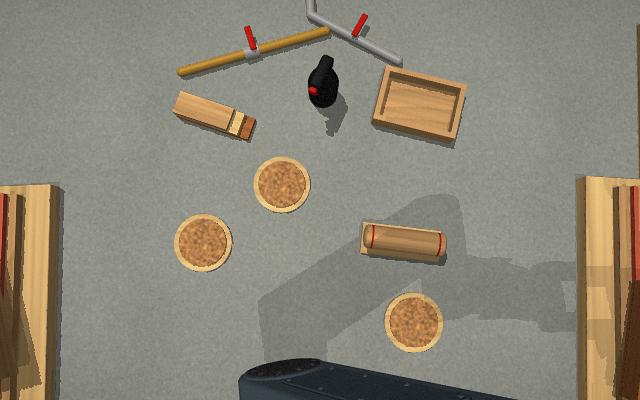

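View pics/scene0.png

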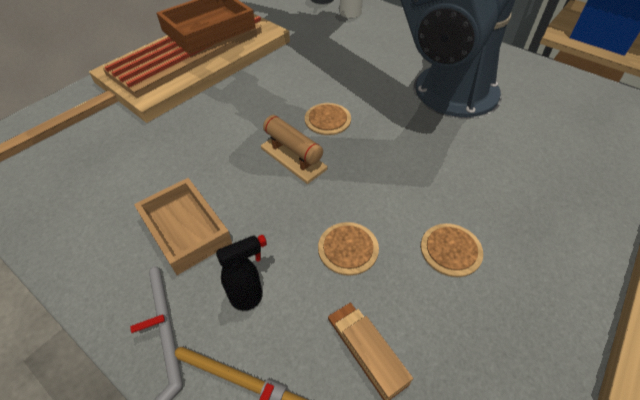

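The three disc candidates in the top view are (203,242), (282,184) and (413,322). The robot's left (+y) is image-left, so the pad is the one at (203,242). The skittle lies in its cradle around (404,241), with red rings at about (372,236) and (441,245).

```bash
cat >h.py <<'E'
from station import manip
import cv2, numpy as np
from scipy.spatial.transform import Rotation as R
def cam(n):
    c=manip.get_calibration(n)
    if n=="wrist":
        s=manip.sense(); T=np.eye(4); T[:3,:3]=R.from_quat(s["tool_rot"]).as_matrix(); T[:3,3]=s["tcp_pos"]
        M=T@c["mount"]
    else: M=np.linalg.inv(c["world_to_cam"])
    return c,np.array(M)
def ray(cm,u,v,z):
    c,M=cm; d=M[:3,:3]@np.array([(u-c["cx"])/c["fx"],(v-c["cy"])/c["fy"],1]); o=M[:3,3]
    return o+d*(z-o[2])/d[2]
def proj(cm,p):
    c,M=cm; q=np.linalg.inv(M)@np.append(p,1); return np.array([c["fx"]*q[0]/q[2]+c["cx"],c["fy"]*q[1]/q[2]+c["cy"]])
def blobs(mask,amin=20):
    n,l,st,ce=cv2.connectedComponentsWithStats(mask.astype(np.uint8))
    return [(st[i].tolist(),ce[i].round(1).tolist(),l==i) for i in range(1,n) if st[i,4]>=amin]
E
python3 - <<'E'
from h import *
im=cv2.imread("pics/top0.png"); cm=cam("top"); h=cv2.cvtColor(im,cv2.COLOR_BGR2HSV)
H,S,V=cv2.split(h)
red=((H<6)|(H>174))&(S>150)&(V>70); red[:, :340]=0; red[:, 470:]=0; red[:200]=0
for st,ce,_ in blobs(red,8): print("ring",st,ce,ray(cm,*ce,0.078).round(4))
wood=((H>5)&(H<28)&(S>70)).astype(np.uint8)
wood=cv2.morphologyEx(wood,cv2.MORPH_CLOSE,np.ones((5,5)))
for st,ce,m in blobs(wood,800):
    if 150<ce[0]<480:
        cn=max(cv2.findContours(m.astype(np.uint8),0,1)[0],key=cv2.contourArea)
        e=cv2.fitEllipse(cn); print(st,ce,np.round(e[0],1),np.round(e[1],1),"z.008:",ray(cm,*e[0],.008).round(4))
a=cv2.resize(im[200:290,340:470],None,fx=5,fy=5,interpolation=cv2.INTER_CUBIC)
b=cv2.resize(im[205:280,165:240],None,fx=3,fy=3); o=np.zeros((450,880,3),np.uint8); o[:450,:650]=a; o[:225,655:880]=b
cv2.imwrite("pics/crop1.png",cv2.resize(o,(780,399)))
E
```

```text
ring [370, 225, 4, 23, 31] [372.3, 237.3] [ 0.4463 -0.1045  0.078 ]
ring [436, 233, 5, 23, 31] [439.1, 245.5] [ 0.4324 -0.222   0.078 ]
[371, 65, 96, 79, 5212] [418.8, 104.1] [418.6 104. ] [ 70.1 100.3] z.008: [ 0.7144 -0.2069  0.008 ]
[172, 91, 84, 50, 2091] [213.2, 115.4] [212.7 115.2] [ 27.9 101. ] z.008: [0.6887 0.1991 0.008 ]
[253, 156, 57, 57, 2532] [281.3, 184.1] [281.3 184.1] [55.6 56.2] z.008: [0.5522 0.0622 0.008 ]
[174, 214, 58, 58, 2662] [202.5, 242.4] [202.5 242.4] [56.5 58.2] z.008: [0.4392 0.2101 0.008 ]
[360, 222, 87, 40, 2651] [402.4, 241.8] [401.5 241.8] [ 34.4 103.6] z.008: [ 0.4422 -0.1682  0.008 ]
[384, 292, 59, 61, 2813] [413.1, 322.1] [413.1 322.1] [57.8 60.1] z.008: [ 0.2929 -0.1872  0.008 ]
```

View pics/crop1.png

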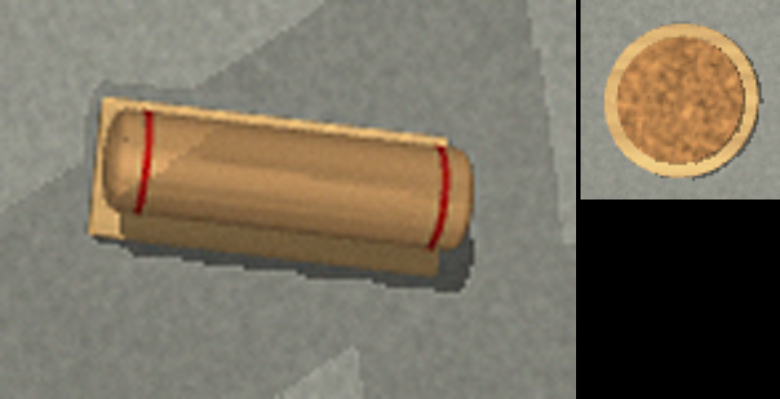

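The crop confirms it. The left piece is the skittle with its two rings in the cradle, and the right piece is the corked disc at (203,242), which is the pad at about (0.439, 0.210). I'm moving above the skittle now.

Emit:
send_rows(commands=[{"delta_pos": [2.5, 4.4, 0], "yaw": 0.12}, {"delta_pos": [2.5, 4.4, 0], "yaw": 0.12}, {"delta_pos": [2.5, 4.4, 0], "yaw": 0.12}, {"delta_pos": [2.5, 4.4, 0], "yaw": 0.12}, {"delta_pos": [2.5, 4.4, 0], "yaw": 0.12}, {"delta_pos": [2.5, 4.4, 0], "yaw": 0.12}, {"delta_pos": [2.5, 4.4, 0], "yaw": 0.12}, {"delta_pos": [2.5, 4.4, 0], "yaw": 0.12}, {"delta_pos": [2.5, 4.4, 0], "yaw": 0.12}], grip=-1, force=80)

```text
t: 1.23
tcp_pos: [0.4214, -0.1874, 0.2273]
tool_rot: [0.757, 0.653, -0.0, -0.002]
force: [0.9, 0.2, -0.3]
finger_gap: 0.999
```

```bash
cat >w.py <<'E'
from h import *
import sys
s=manip.sense(); cm=cam("wrist"); im=manip.snapshot("wrist"); cv2.imwrite(f"pics/{sys.argv[1]}.png",im)
Rm=R.from_quat(s["tool_rot"]).as_matrix(); print("t",s["t"],"tcp",s["tcp_pos"].round(4) if hasattr(s["tcp_pos"],"round") else s["tcp_pos"],"jaw ang",np.arctan2(Rm[1,1],Rm[0,1]).round(4))
H,S,V=cv2.split(cv2.cvtColor(im,cv2.COLOR_BGR2HSV))
red=((H<6)|(H>174))&(S>150)&(V>60)
for st,ce,_ in blobs(red,40): print("red",st,ce,ray(cm,*ce,0.075).round(4))
E
python3 w.py w1
```

```text
t 1.225 tcp [ 0.4214 -0.1874  0.2273] jaw ang -0.148
red [318, 83, 47, 4, 136] [340.7, 84.3] [ 0.4479 -0.1055  0.075 ]
red [323, 218, 41, 7, 87] [343.7, 222.2] [ 0.435  -0.2241  0.075 ]
```

View pics/w1.png

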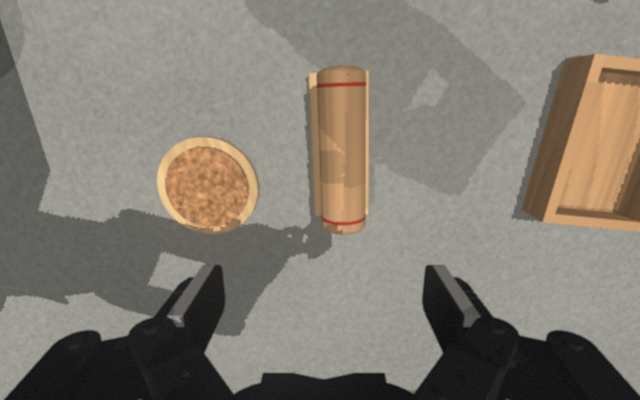

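Wrist view: skittle at about (342,150) with rings at (341,84) and (344,222). Both views put its centre near (0.4405, -0.164), with the jaws needing about -0.113. I'm descending.

Emit:
send_rows(commands=[{"delta_pos": [1.0, 1.2, -3], "yaw": 0.035}, {"delta_pos": [0.9, 1.1, -4], "yaw": 0}, {"delta_pos": [0, 0, -4], "yaw": 0}, {"delta_pos": [0, 0, -4], "yaw": 0}, {"delta_pos": [0, 0, 0], "yaw": 0}])

```text
t: 1.9
tcp_pos: [0.4439, -0.1563, 0.074]
tool_rot: [0.742, 0.671, 0.002, -0.002]
force: [0.3, 0.3, -0.4]
finger_gap: 1.0
```

```bash
python3 w.py w2
```

```text
t 1.9 tcp [ 0.4439 -0.1563  0.074 ] jaw ang -0.1005
red [276, 155, 91, 12, 560] [321.4, 161.9] [ 0.4488 -0.1058  0.075 ]
```

Emit:
send_rows(commands=[{"delta_pos": [-0.25, -0.8, 0], "yaw": -0.012}, {"delta_pos": [0, 0, -1.7], "yaw": 0}, {"delta_pos": [0, 0, -1.6], "yaw": 0}, {"delta_pos": [0, 0, 0], "yaw": 0}])

```text
t: 2.45
tcp_pos: [0.4466, -0.1703, 0.0484]
tool_rot: [0.747, 0.665, 0.004, 0.008]
force: [0.4, 0.4, -0.4]
finger_gap: 0.999
```

Emit:
send_rows(commands=[{"delta_pos": [0, 0, 0], "yaw": 0}, {"delta_pos": [0, 0, 0], "yaw": 0}, {"delta_pos": [0, 0, 0], "yaw": 0}, {"delta_pos": [0, 0, 0], "yaw": 0}, {"delta_pos": [0, 0, 0], "yaw": 0}, {"delta_pos": [0, 0, 0], "yaw": 0}], grip=1, force=80)

```text
t: 3.2
tcp_pos: [0.4412, -0.1688, 0.0522]
tool_rot: [0.746, 0.666, 0.002, 0.003]
force: [0.7, 0.7, -3.6]
finger_gap: 0.458
```

```bash
cat >s.py <<'E'
from h import *
s=manip.sense(); a=lambda k:np.round(s[k],4).tolist()
Rm=R.from_quat(s["tool_rot"]).as_matrix()
print(s["t"],a("tcp_pos"),"jaw",np.arctan2(Rm[1,1],Rm[0,1]).round(4),"F",a("force"),"M",a("ft_torque"),"gap",s["finger_gap"],"q",a("q"))
E
python3 s.py
```

```text
3.2 [0.4412, -0.1688, 0.0522] jaw -0.114 F [0.7072, 0.7261, -3.5669] M [0.1476, -0.0328, -0.0506] gap 0.4580836317387858 q [-0.6042, 0.6461, 1.9573, 0.0046, 0.5309, -0.4942]
```

Emit:
send_rows(commands=[{"delta_pos": [0, 0, 1], "yaw": 0}, {"delta_pos": [0, 0, 1], "yaw": 0}, {"delta_pos": [0, 0, 1], "yaw": 0}, {"delta_pos": [0, 0, 0.5], "yaw": 0}, {"delta_pos": [0, 0, 0], "yaw": 0}, {"delta_pos": [0, 0, 0], "yaw": 0}, {"delta_pos": [0, 0, 0], "yaw": 0}, {"delta_pos": [0, 0, 0], "yaw": 0}], force=100)

```text
t: 4.2
tcp_pos: [0.4413, -0.1686, 0.0896]
tool_rot: [0.746, 0.666, 0.002, 0.003]
force: [0.2, -0.2, -3.3]
finger_gap: 0.456
```

```bash
python3 s.py; python3 - <<'E'
from h import *
a=manip.snapshot("scene");b=manip.snapshot("wrist"); cv2.imwrite("pics/lift.png",np.hstack([cv2.resize(a[80:220,200:400],(400,280)),cv2.resize(b,(400,250))[:250] if 0 else cv2.copyMakeBorder(cv2.resize(b,(400,250)),0,30,0,0,0)]))
E
```

```text
4.2 [0.4413, -0.1686, 0.0896] jaw -0.1137 F [0.1519, -0.214, -3.2611] M [0.0995, -0.0057, 0.0607] gap 0.4564610534340804 q [-0.6036, 0.5692, 1.9389, 0.0043, 0.6262, -0.4934]
```

View pics/lift.png

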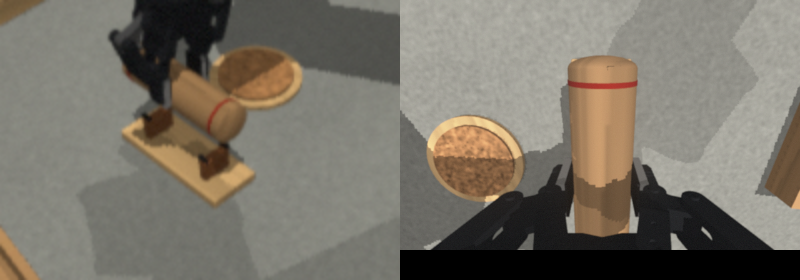

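Lifted and level: the scene view shows the bar above both saddles. I'll average the moment readings.

```bash
python3 - <<'E'
from h import *
L=[]
for i in range(16):
    manip.snapshot("top"); s=manip.sense(); L.append(np.r_[s["force"],s["ft_torque"]])
L=np.array(L); print(L.mean(0).round(3),L.std(0).round(3),s["t"])
E
```

```text
[-1.960e-01  3.900e-02 -3.906e+00  1.170e-01 -2.000e-03 -5.000e-03] [0.464 0.559 0.449 0.028 0.023 0.033] 5.1
```

Mean Mx = +0.117 N·m with a 3.9 N load, so the centre of mass is about 30 mm towards -y, and **the -y end is heavy** (expected +0.11 against -0.14 for the other end). I'm lowering it back.

Emit:
send_rows(commands=[{"delta_pos": [0, 0, -1], "yaw": 0}, {"delta_pos": [0, 0, -1], "yaw": 0}, {"delta_pos": [0, 0, -1], "yaw": 0}, {"delta_pos": [0, 0, -0.3], "yaw": 0}, {"delta_pos": [0, 0, 0], "yaw": 0}, {"delta_pos": [0, 0, 0], "yaw": 0}, {"delta_pos": [0, 0, 0], "yaw": 0}])

```text
t: 5.98
tcp_pos: [0.4415, -0.1687, 0.0539]
tool_rot: [0.746, 0.666, 0.002, 0.003]
force: [-0.1, 0.5, -3.6]
finger_gap: 0.451
```

Emit:
send_rows(commands=[{"delta_pos": [0, 0, -0.1], "yaw": 0}, {"delta_pos": [0, 0, -0.1], "yaw": 0}, {"delta_pos": [0, 0, 0], "yaw": 0}, {"delta_pos": [0, 0, 0], "yaw": 0}])

```text
t: 6.48
tcp_pos: [0.4418, -0.1689, 0.0525]
tool_rot: [0.746, 0.666, 0.002, 0.004]
force: [0.6, -0.7, -4.1]
finger_gap: 0.455
```

Emit:
send_rows(commands=[{"delta_pos": [0, 0, -0.15], "yaw": 0}, {"delta_pos": [0, 0, -0.1], "yaw": 0}, {"delta_pos": [0, 0, 0], "yaw": 0}, {"delta_pos": [0, 0, 0], "yaw": 0}])

```text
t: 6.98
tcp_pos: [0.4418, -0.1689, 0.0524]
tool_rot: [0.746, 0.666, 0.002, 0.005]
force: [-0.1, -0.2, -3.3]
finger_gap: 0.454
```

Emit:
send_rows(commands=[{"delta_pos": [0, 0, -0.3], "yaw": 0}, {"delta_pos": [0, 0, -0.3], "yaw": 0}])

```text
t: 7.22
tcp_pos: [0.4415, -0.1689, 0.0513]
tool_rot: [0.746, 0.666, 0.002, 0.006]
force: [-7.2, 3.2, 39.6]
finger_gap: 0.454
```

```bash
python3 s.py
```

```text
7.225 [0.4415, -0.1689, 0.0513] jaw -0.112 F [-7.2371, 3.1958, 39.5611] M [0.558, 0.7479, 0.0633] gap 0.45424125263291554 q [-0.6036, 0.6473, 1.9606, 0.0038, 0.5209, -0.4948]
```

Contact with the saddles is clear: the force went from about -3.5 N to +40 N. I'll relax by one row and open.

Emit:
send_rows(commands=[{"delta_pos": [0, 0, 0.05], "yaw": 0}, {"delta_pos": [0, 0, 0], "yaw": 0}])

```text
t: 7.48
tcp_pos: [0.4418, -0.169, 0.0526]
tool_rot: [0.746, 0.666, 0.003, 0.007]
force: [-0.4, -0.3, -3.1]
finger_gap: 0.453
```

Emit:
send_rows(commands=[{"delta_pos": [0, 0, 0], "yaw": 0}, {"delta_pos": [0, 0, 0], "yaw": 0}, {"delta_pos": [0, 0, 0], "yaw": 0}, {"delta_pos": [0, 0, 0], "yaw": 0}, {"delta_pos": [0, 0, 0], "yaw": 0}, {"delta_pos": [0, 0, 0], "yaw": 0}], grip=-1)

```text
t: 8.22
tcp_pos: [0.4429, -0.1698, 0.0517]
tool_rot: [0.746, 0.666, 0.003, 0.007]
force: [-0.5, 0.3, -0.8]
finger_gap: 0.999
```

```bash
python3 s.py;python3 w.py w3; python3 - <<'E'
from h import *
im=manip.snapshot("top"); cm=cam("top"); cv2.imwrite("pics/top3.png",im)
H,S,V=cv2.split(cv2.cvtColor(im,cv2.COLOR_BGR2HSV)); red=((H<6)|(H>174))&(S>150)&(V>70); red[:, :340]=0; red[:, 470:]=0; red[:200]=0
for st,ce,_ in blobs(red,5): print("ring",st,ce,ray(cm,*ce,0.075).round(4))
E
```

```text
8.225 [0.4429, -0.1698, 0.0517] jaw -0.1119 F [-0.537, 0.2536, -0.7866] M [-0.0239, 0.0179, 0.0573] gap 0.9991755872938558 q [-0.6035, 0.6468, 1.9587, 0.0036, 0.5203, -0.4947]
t 8.225 tcp [ 0.4429 -0.1698  0.0517] jaw ang -0.1119
red [263, 127, 111, 13, 894] [318.4, 134.1] [ 0.4486 -0.1052  0.075 ]
```

The skittle is back in the cradle and released, with its ring again at (0.4486, -0.1052). Next I'll re-grasp 50 mm towards the light (+y) end so the heavy end can swing down.

Emit:
send_rows(commands=[{"delta_pos": [0.25, 2.75, 0], "yaw": 0}, {"delta_pos": [0.25, 2.75, 0], "yaw": 0}, {"delta_pos": [0, 0, 0], "yaw": 0}, {"delta_pos": [0, 0, 0], "yaw": 0}, {"delta_pos": [0, 0, -0.6], "yaw": 0}, {"delta_pos": [0, 0, -0.4], "yaw": 0}, {"delta_pos": [0, 0, 0], "yaw": 0}, {"delta_pos": [0, 0, 0], "yaw": 0}])

```text
t: 9.32
tcp_pos: [0.4492, -0.1172, 0.0409]
tool_rot: [0.747, 0.665, 0.003, 0.009]
force: [-0.1, -0.1, 0.7]
finger_gap: 0.997
```

Emit:
send_rows(commands=[{"delta_pos": [0, 0, 0], "yaw": 0}, {"delta_pos": [0, 0, 0], "yaw": 0}, {"delta_pos": [0, 0, 0], "yaw": 0}, {"delta_pos": [0, 0, 0], "yaw": 0}, {"delta_pos": [0, 0, 0], "yaw": 0}, {"delta_pos": [0, 0, 0], "yaw": 0}], grip=1, force=120)

```text
t: 10.07
tcp_pos: [0.4473, -0.1164, 0.0419]
tool_rot: [0.747, 0.665, 0.002, 0.008]
force: [-1.0, -0.7, -0.2]
finger_gap: 0.459
```

Emit:
send_rows(commands=[{"delta_pos": [0, 0, 1], "yaw": 0}, {"delta_pos": [0, 0, 2], "yaw": 0}, {"delta_pos": [0, 0, 2.5], "yaw": 0}, {"delta_pos": [0, 0, 2.5], "yaw": 0}, {"delta_pos": [0, 0, 2.5], "yaw": 0}, {"delta_pos": [0, 0, 2.5], "yaw": 0}, {"delta_pos": [0, 0, 2], "yaw": 0}, {"delta_pos": [0, 0, 1], "yaw": 0}, {"delta_pos": [0, 0, 0], "yaw": 0}, {"delta_pos": [0, 0, 0], "yaw": 0}])

```text
t: 11.32
tcp_pos: [0.4406, -0.1119, 0.2052]
tool_rot: [0.747, 0.664, 0.001, -0.0]
force: [-0.1, 1.0, -3.0]
finger_gap: 0.462
```

```bash
python3 s.py; python3 - <<'E'
from h import *
a=manip.snapshot("scene");b=manip.snapshot("wrist"); cv2.imwrite("pics/lift2.png",np.hstack([cv2.resize(a[20:220,160:440],(420,300)),cv2.copyMakeBorder(cv2.resize(b,(360,225)),0,75,0,0,0)]))
E
```

```text
11.325 [0.4406, -0.1119, 0.2052] jaw -0.1174 F [-0.1295, 0.9598, -2.9982] M [0.4165, -0.0295, -0.0093] gap 0.462348393237787 q [-0.4964, 0.3402, 1.8752, 0.0019, 0.9262, -0.3802]
```

View pics/lift2.png

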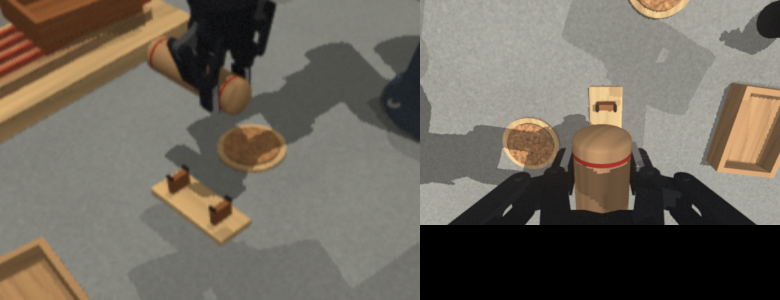

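The hold is firm and level and the cradle is empty. Moment Mx = 0.42 N·m again says the -y end is heavy. I'll carry it over to the pad.

Emit:
send_rows(commands=[{"delta_pos": [0, 2, 0.5], "yaw": 0}, {"delta_pos": [0, 4, 0.5], "yaw": 0}, {"delta_pos": [0, 4, 0.5], "yaw": 0}, {"delta_pos": [0, 4, 0.5], "yaw": 0}, {"delta_pos": [0, 4, 0], "yaw": 0}, {"delta_pos": [0, 4, 0], "yaw": 0}, {"delta_pos": [0, 4, 0], "yaw": 0}, {"delta_pos": [0, 3, 0], "yaw": 0}, {"delta_pos": [0, 2, 0], "yaw": 0}, {"delta_pos": [0, 0, 0], "yaw": 0}])

```text
t: 12.68
tcp_pos: [0.44, 0.2072, 0.2189]
tool_rot: [0.749, 0.663, -0.001, -0.003]
force: [0.6, -0.4, -6.1]
finger_gap: 0.461
```

Emit:
send_rows(commands=[{"delta_pos": [0, 0, 0], "yaw": 0}, {"delta_pos": [0, 0, 0], "yaw": 0}, {"delta_pos": [0, 0, 0], "yaw": 0}], force=70)

```text
t: 13.05
tcp_pos: [0.4398, 0.2055, 0.218]
tool_rot: [0.749, 0.662, -0.002, -0.003]
force: [-0.3, 1.1, -3.4]
finger_gap: 0.46
```

```bash
python3 s.py
```

```text
13.05 [0.4398, 0.2055, 0.218] jaw -0.1229 F [-0.2776, 1.0722, -3.4354] M [0.175, -0.0568, 0.0004] gap 0.459858250496922 q [0.2041, 0.3624, 1.7857, 0.0043, 1.0006, 0.3246]
```

Emit:
send_rows(commands=[{"delta_pos": [0, 0, 0], "yaw": 0}, {"delta_pos": [0, 0, 0], "yaw": 0}, {"delta_pos": [0, 0, 0], "yaw": 0}, {"delta_pos": [0, 0, 0], "yaw": 0}], force=40)

```text
t: 13.55
tcp_pos: [0.4401, 0.2045, 0.2182]
tool_rot: [0.75, 0.662, -0.002, -0.003]
force: [1.6, 0.1, -4.7]
finger_gap: 0.455
```

Emit:
send_rows(commands=[{"delta_pos": [0, 0, 0], "yaw": 0}, {"delta_pos": [0, 0, 0], "yaw": 0}, {"delta_pos": [0, 0, 0], "yaw": 0}, {"delta_pos": [0, 0, 0], "yaw": 0}], force=25)

```text
t: 14.05
tcp_pos: [0.44, 0.2047, 0.2182]
tool_rot: [0.75, 0.662, -0.002, -0.003]
force: [-0.4, -1.5, -4.2]
finger_gap: 0.46
```

```bash
python3 s.py; python3 - <<'E'
from h import *
a=manip.snapshot("scene");b=manip.snapshot("wrist");cv2.imwrite("pics/sc4.png",a); cv2.imwrite("pics/hang.png",np.hstack([cv2.resize(a[80:320,300:560],(433,400)),cv2.copyMakeBorder(cv2.resize(b,(360,225)),0,175,0,0,0)]))
E
```

```text
14.05 [0.44, 0.2047, 0.2182] jaw -0.1243 F [-0.4057, -1.4679, -4.1884] M [0.6383, -0.177, 0.0638] gap 0.4597824119688139 q [0.2024, 0.3617, 1.7859, 0.0042, 1.0005, 0.3244]
```

View pics/hang.png

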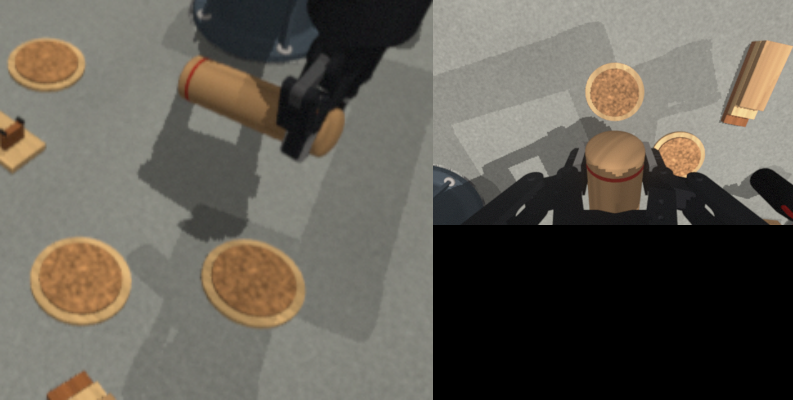

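The bar is still close to level at 25 N, so pad friction is higher than I assumed. I'll drop to the minimum force.

Emit:
send_rows(commands=[{"delta_pos": [0, 0, 0], "yaw": 0}, {"delta_pos": [0, 0, 0], "yaw": 0}, {"delta_pos": [0, 0, 0], "yaw": 0}, {"delta_pos": [0, 0, 0], "yaw": 0}, {"delta_pos": [0, 0, 0], "yaw": 0}], force=20)

```text
t: 14.78
tcp_pos: [0.4401, 0.2047, 0.2182]
tool_rot: [0.75, 0.662, -0.002, -0.003]
force: [-1.5, -0.1, -2.4]
finger_gap: 0.463
```

```bash
cat > tilt.py <<'E'
from h import *
# lean of the bar: +y ring / heavy ring in scene & top views
s=manip.sense(); tc=np.array(s["tcp_pos"]); Rm=R.from_quat(s["tool_rot"]).as_matrix()
g=tc-0.019*Rm[:,2]; ax=Rm[:,0]*np.sign(Rm[1,0]); ax[2]=0; ax/=np.linalg.norm(ax)   # light-end direction, horizontal
for n in ("scene","top"):
    cm=cam(n); im=manip.snapshot(n); H,S,V=cv2.split(cv2.cvtColor(im,cv2.COLOR_BGR2HSV))
    red=((H<6)|(H>174))&(S>130)&(V>50); u0=proj(cm,g); yy,xx=np.mgrid[:400,:640]; red&=np.hypot(xx-u0[0],yy-u0[1])<110
    print(n,"grasp px",u0.round(0),[(st[:4],ce) for st,ce,_ in blobs(red,6)])
    for th in range(0,91,15):
        r=np.radians(th); hv=g-0.107*(np.cos(r)*ax+np.array([0,0,np.sin(r)])); print(th,proj(cm,hv).round(0),end=" ")
    print()
print(s["t"],tc.round(4),np.round(s["force"],1),np.round(s["ft_torque"],3))
E
python3 tilt.py
```

```text
scene grasp px [488. 155.] [([411, 118, 8, 22], [413.3, 128.3])]
0 [424. 118.] 15 [423. 133.] 30 [425. 149.] 45 [431. 164.] 60 [440. 179.] 75 [452. 192.] 90 [467. 203.] 
top grasp px [170. 234.] [([246, 231, 7, 29], [249.0, 244.8])]
0 [244. 244.] 15 [244. 244.] 30 [240. 244.] 45 [231. 243.] 60 [219. 242.] 75 [205. 240.] 90 [189. 238.] 
14.775 [0.4401 0.2047 0.2182] [-1.5 -0.1 -2.4] [ 0.631 -0.332  0.102]
```

At 20 N it sticks about 10° below level: the heavy ring is at (413,128) in scene and (249,245) in top, and the 0-15° predictions match. I'll add inertial load with quick downward stops so it slips in the pads, well above the pad.

Emit:
send_rows(commands=[{"delta_pos": [0, 0, 3], "yaw": 0}, {"delta_pos": [0, 0, 4], "yaw": 0}, {"delta_pos": [0, 0, 3], "yaw": 0}, {"delta_pos": [0, 0, 0], "yaw": 0}, {"delta_pos": [0, 0, -5], "yaw": 0}, {"delta_pos": [0, 0, 3], "yaw": 0}, {"delta_pos": [0, 0, 0], "yaw": 0}, {"delta_pos": [0, 0, 0], "yaw": 0}])

```text
t: 15.88
tcp_pos: [0.4344, 0.2036, 0.2912]
tool_rot: [0.75, 0.661, -0.009, -0.008]
force: [-0.2, -0.1, -4.4]
finger_gap: 0.459
```

```bash
python3 tilt.py
```

```text
scene grasp px [507. 110.] [([426, 104, 5, 22], [427.2, 114.9]), ([506, 124, 3, 5], [506.8, 126.0])]
0 [436.  74.] 15 [434.  92.] 30 [436. 110.] 45 [443. 127.] 60 [453. 143.] 75 [466. 157.] 90 [481. 169.] 
top grasp px [154. 234.] [([231, 231, 9, 30], [237.0, 246.5])]
0 [236. 245.] 15 [237. 246.] 30 [232. 246.] 45 [223. 245.] 60 [210. 243.] 75 [195. 241.] 90 [177. 239.] 
15.875 [0.4344 0.2036 0.2912] [-0.2 -0.1 -4.4] [ 0.257 -0.031  0.036]
```

That worked: the lean went from about 10° to about 33°. Repeating.

Emit:
send_rows(commands=[{"delta_pos": [0, 0, 3], "yaw": 0}, {"delta_pos": [0, 0, 0], "yaw": 0}, {"delta_pos": [0, 0, -5], "yaw": 0}, {"delta_pos": [0, 0, 4], "yaw": 0}, {"delta_pos": [0, 0, 0], "yaw": 0}, {"delta_pos": [0, 0, -5], "yaw": 0}, {"delta_pos": [0, 0, 4], "yaw": 0}, {"delta_pos": [0, 0, 0], "yaw": 0}])

```text
t: 16.98
tcp_pos: [0.4293, 0.2025, 0.2862]
tool_rot: [0.75, 0.661, -0.018, -0.013]
force: [1.3, -0.5, -3.3]
finger_gap: 0.455
```

```bash
python3 tilt.py
```

```text
scene grasp px [506. 111.] [([427, 111, 4, 18], [428.0, 120.0])]
0 [436.  75.] 15 [434.  93.] 30 [436. 111.] 45 [443. 128.] 60 [453. 144.] 75 [465. 158.] 90 [481. 169.] 
top grasp px [156. 238.] [([233, 239, 9, 29], [238.6, 253.9]), ([152, 240, 4, 9], [153.6, 244.2])]
0 [238. 249.] 15 [238. 249.] 30 [233. 249.] 45 [224. 248.] 60 [212. 247.] 75 [196. 245.] 90 [179. 242.] 
16.975 [0.4293 0.2025 0.2862] [ 1.3 -0.5 -3.3] [ 0.217 -0.187  0.029]
```

Now about 38°; the vertical stops give less as it leans further. I'll try a combined stop that moves +y and down, then reverses.

Emit:
send_rows(commands=[{"delta_pos": [0, -1, 1], "yaw": 0}, {"delta_pos": [0, -1, 1], "yaw": 0}, {"delta_pos": [0, 3.5, -3.5], "yaw": 0}, {"delta_pos": [0, 4.4, -4.4], "yaw": 0}, {"delta_pos": [0, -4.4, 4.4], "yaw": 0}, {"delta_pos": [0, 0, 0], "yaw": 0}, {"delta_pos": [0, 0, 0], "yaw": 0}])

```text
t: 17.95
tcp_pos: [0.4279, 0.2165, 0.2631]
tool_rot: [0.749, 0.661, -0.026, -0.017]
force: [1.0, 0.4, -3.7]
finger_gap: 0.462
```

```bash
python3 tilt.py; python3 - <<'E'
from h import *
print(R.from_quat(manip.sense()["tool_rot"]).as_matrix().round(3))
a=cv2.resize(manip.snapshot("scene")[40:290,320:600],(448,400)); b=cv2.resize(manip.snapshot("top")[160:310,80:280],(340,255)); cv2.imwrite("pics/j3.png",np.hstack([a,cv2.copyMakeBorder(b,0,145,0,0,0)]))
E
```

```text
scene grasp px [511. 129.] [([436, 135, 3, 12], [437.0, 140.2]), ([510, 143, 4, 4], [511.3, 144.5])]
0 [442.  93.] 15 [440. 110.] 30 [442. 127.] 45 [448. 143.] 60 [458. 159.] 75 [470. 172.] 90 [486. 184.] 
top grasp px [151. 240.] [([146, 225, 6, 23], [149.5, 236.3]), ([218, 239, 12, 28], [226.3, 254.1])]
0 [230. 250.] 15 [231. 251.] 30 [226. 250.] 45 [218. 249.] 60 [206. 248.] 75 [191. 246.] 90 [174. 244.] 
17.95 [0.4279 0.2165 0.2631] [ 1.   0.4 -3.7] [ 0.233 -0.114  0.054]
[[ 0.124  0.991 -0.059]
 [ 0.992 -0.124 -0.008]
 [-0.015 -0.057 -0.998]]
```

View pics/j3.png

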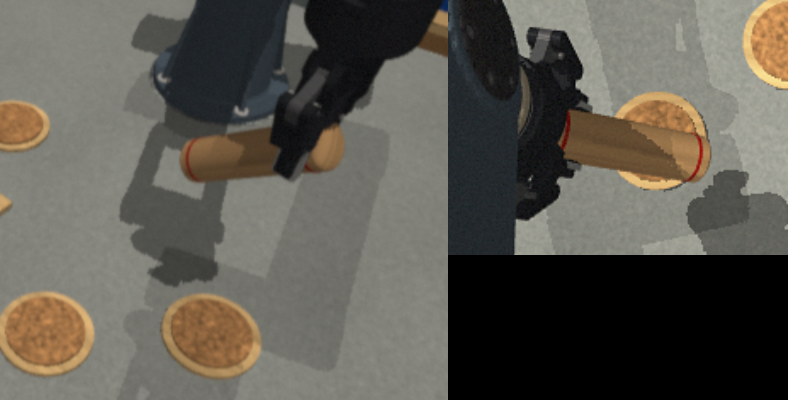

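The bar hangs at about 40° (heavy ring at (437,140) in scene). The jerks bring little more and tilt the tool slightly (3°). I'll change method: rest the heavy dome against the fixed cradle's +y saddle and swing the grip in an arc about that contact.

Emit:
send_rows(commands=[{"delta_pos": [0.3, -1.5, -1], "yaw": 0}, {"delta_pos": [0.4, -2.7, -2], "yaw": 0}, {"delta_pos": [0.4, -3, -2.2], "yaw": 0}, {"delta_pos": [0.4, -3, -2.2], "yaw": 0}, {"delta_pos": [0.4, -3, -2.2], "yaw": 0}, {"delta_pos": [0.4, -3, -2.2], "yaw": 0}, {"delta_pos": [0.4, -2.5, -2], "yaw": 0}, {"delta_pos": [0.3, -1.5, -1.5], "yaw": 0}, {"delta_pos": [0, -0.5, -0.5], "yaw": 0}, {"delta_pos": [0, 0, 0], "yaw": 0}])

```text
t: 19.4
tcp_pos: [0.4583, -0.0038, 0.1011]
tool_rot: [0.749, 0.662, -0.023, -0.014]
force: [-0.5, -1.4, -3.5]
finger_gap: 0.464
```

```bash
python3 tilt.py; python3 - <<'E'
from h import *
a=cv2.resize(manip.snapshot("scene")[60:230,240:480],(564,400)); cv2.imwrite("pics/p1.png",a)
E
```

```text
scene grasp px [352. 156.] []
0 [310. 127.] 15 [312. 139.] 30 [316. 152.] 45 [322. 164.] 60 [330. 176.] 75 [339. 186.] 90 [349. 195.] 
top grasp px [315. 228.] [([363, 237, 6, 12], [366.0, 242.4])]
0 [378. 236.] 15 [374. 237.] 30 [367. 237.] 45 [356. 236.] 60 [344. 235.] 75 [330. 234.] 90 [315. 232.] 
19.4 [ 0.4583 -0.0038  0.1011] [-0.5 -1.4 -3.5] [ 0.286 -0.097 -0.017]
```

View pics/p1.png

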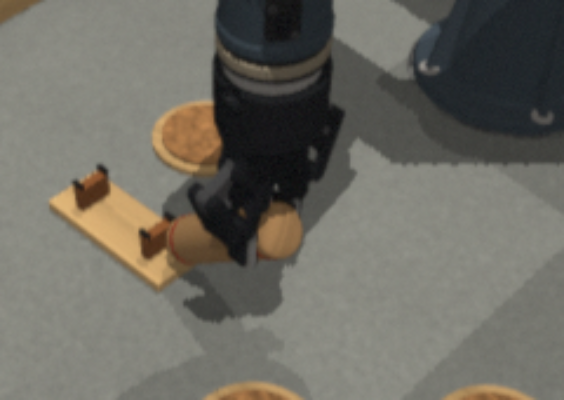

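The heavy end is just beside the +y saddle and lined up with it. I'll lower 1.2 cm and touch.

Emit:
send_rows(commands=[{"delta_pos": [0, 0, -0.7], "yaw": 0}, {"delta_pos": [0, 0, -0.6], "yaw": 0}, {"delta_pos": [0, 0, 0], "yaw": 0}, {"delta_pos": [-0.06, -0.5, 0], "yaw": 0}, {"delta_pos": [-0.06, -0.5, 0], "yaw": 0}])

```text
t: 20.18
tcp_pos: [0.4579, -0.0119, 0.0888]
tool_rot: [0.747, 0.664, -0.022, -0.012]
force: [-0.1, -0.2, -3.3]
finger_gap: 0.454
```

Emit:
send_rows(commands=[{"delta_pos": [-0.05, -0.4, 0], "yaw": 0}, {"delta_pos": [-0.05, -0.4, 0], "yaw": 0}])

```text
t: 20.42
tcp_pos: [0.4578, -0.0185, 0.0894]
tool_rot: [0.749, 0.662, -0.02, -0.013]
force: [5.2, 20.0, 4.4]
finger_gap: 0.459
```

Contact: +20 N along y. Now the first half of the arc (−y and up).

Emit:
send_rows(commands=[{"delta_pos": [-0.08, -0.65, 0.8], "yaw": 0}, {"delta_pos": [-0.08, -0.73, 0.75], "yaw": 0}, {"delta_pos": [-0.09, -0.8, 0.7], "yaw": 0}])

```text
t: 20.8
tcp_pos: [0.4575, -0.0347, 0.113]
tool_rot: [0.752, 0.659, -0.013, -0.016]
force: [4.9, 14.2, 1.9]
finger_gap: 0.456
```

```bash
python3 tilt.py
```

```text
scene grasp px [338. 143.] []
0 [298. 115.] 15 [300. 127.] 30 [304. 140.] 45 [310. 152.] 60 [318. 164.] 75 [327. 174.] 90 [337. 183.] 
top grasp px [334. 228.] []
0 [398. 237.] 15 [393. 237.] 30 [385. 237.] 45 [374. 237.] 60 [361. 236.] 75 [347. 234.] 90 [332. 232.] 
20.8 [ 0.4575 -0.0347  0.113 ] [ 4.9 14.2  1.9] [ 3.066 -0.975  0.019]
```

Emit:
send_rows(commands=[{"delta_pos": [-0.1, -0.87, 0.62], "yaw": 0}, {"delta_pos": [-0.1, -0.92, 0.55], "yaw": 0}, {"delta_pos": [-0.1, -0.95, 0.5], "yaw": 0}])

```text
t: 21.28
tcp_pos: [0.4543, -0.065, 0.132]
tool_rot: [0.751, 0.66, -0.014, -0.014]
force: [0.1, -0.2, -4.1]
finger_gap: 0.459
```

```bash
python3 tilt.py; python3 - <<'E'
from h import *
a=cv2.resize(manip.snapshot("scene")[60:230,240:480],(424,300)); b=cv2.resize(manip.snapshot("wrist"),(376,235)); cv2.imwrite("pics/p2.png",np.hstack([a,cv2.copyMakeBorder(b,0,65,0,0,0)]))
E
```

```text
scene grasp px [326. 127.] []
0 [286. 100.] 15 [289. 113.] 30 [293. 125.] 45 [299. 138.] 60 [307. 150.] 75 [316. 160.] 90 [326. 169.] 
top grasp px [353. 229.] []
0 [419. 238.] 15 [413. 239.] 30 [404. 239.] 45 [392. 238.] 60 [379. 237.] 75 [364. 235.] 90 [349. 233.] 
21.275 [ 0.4543 -0.065   0.132 ] [ 0.1 -0.2 -4.1] [ 0.175 -0.111  0.008]
```

View pics/p2.png

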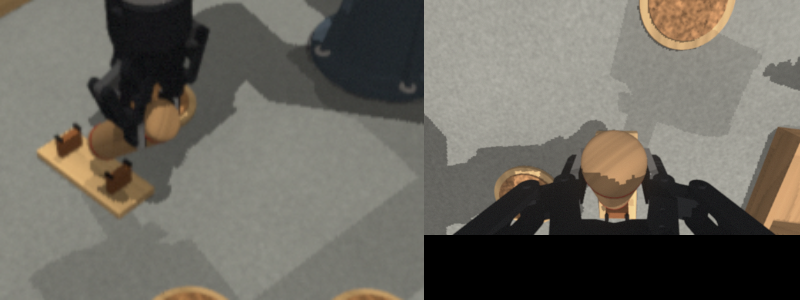

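Contact was lost: the dome slipped over the top of the saddle after reaching about 47° (heavy ring near (294,138) in scene). I'll back out and press again lower, with the bar's upper rim flat on the saddle face.

Emit:
send_rows(commands=[{"delta_pos": [0, 0, 1], "yaw": 0}, {"delta_pos": [0.15, 1, 0.3], "yaw": 0}, {"delta_pos": [0.17, 1.5, 0], "yaw": 0}, {"delta_pos": [0.17, 1.5, 0], "yaw": 0}, {"delta_pos": [0.15, 1.2, 0], "yaw": 0}, {"delta_pos": [0, 0.2, -1.2], "yaw": 0}, {"delta_pos": [0, 0, -1.5], "yaw": 0}, {"delta_pos": [0, 0, -1.4], "yaw": 0}, {"delta_pos": [0, 0, -0.8], "yaw": 0}, {"delta_pos": [0, 0, 0], "yaw": 0}])

```text
t: 22.72
tcp_pos: [0.46, -0.0041, 0.0921]
tool_rot: [0.75, 0.661, -0.015, -0.016]
force: [0.2, -0.1, -4.0]
finger_gap: 0.458
```

Emit:
send_rows(commands=[{"delta_pos": [-0.05, -0.5, -0.6], "yaw": 0}, {"delta_pos": [-0.06, -0.5, 0], "yaw": 0}, {"delta_pos": [-0.06, -0.5, 0], "yaw": 0}])

```text
t: 23.1
tcp_pos: [0.4598, -0.0138, 0.0877]
tool_rot: [0.754, 0.657, -0.009, -0.018]
force: [2.0, 13.9, 13.6]
finger_gap: 0.461
```

Emit:
send_rows(commands=[{"delta_pos": [0, 0, 0.6], "yaw": 0}, {"delta_pos": [-0.05, -0.4, 0.1], "yaw": 0}])

```text
t: 23.35
tcp_pos: [0.4599, -0.0182, 0.0957]
tool_rot: [0.754, 0.657, -0.008, -0.017]
force: [-0.3, -0.3, -3.7]
finger_gap: 0.462
```

```bash
python3 s.py
```

```text
23.35 [0.4599, -0.0182, 0.0957] jaw -0.1363 F [-0.2741, -0.3282, -3.7325] M [0.1733, -0.079, 0.0368] gap 0.4624400120504319 q [-0.2861, 0.558, 1.9329, 0.007, 0.6891, -0.1551]
```

Emit:
send_rows(commands=[{"delta_pos": [-0.05, -0.4, 0], "yaw": 0}, {"delta_pos": [-0.05, -0.4, 0], "yaw": 0}])

```text
t: 23.6
tcp_pos: [0.4592, -0.0264, 0.096]
tool_rot: [0.754, 0.656, -0.007, -0.018]
force: [4.4, 10.9, 6.8]
finger_gap: 0.458
```

Emit:
send_rows(commands=[{"delta_pos": [-0.09, -0.8, 0.5], "yaw": 0}, {"delta_pos": [-0.09, -0.8, 0.5], "yaw": 0}])

```text
t: 23.85
tcp_pos: [0.4564, -0.0393, 0.1056]
tool_rot: [0.756, 0.654, -0.005, -0.022]
force: [2.1, 4.8, -5.8]
finger_gap: 0.455
```

Emit:
send_rows(commands=[{"delta_pos": [-0.09, -0.9, 0.4], "yaw": 0}, {"delta_pos": [-0.09, -0.9, 0.35], "yaw": 0}])

```text
t: 24.1
tcp_pos: [0.4534, -0.056, 0.1127]
tool_rot: [0.757, 0.653, -0.005, -0.024]
force: [2.7, 7.4, -4.3]
finger_gap: 0.462
```

```bash
python3 tilt.py | grep -v px; python3 - <<'E'
from h import *
for i in range(5): manip.snapshot("top")
s=manip.sense(); print(np.round(s["force"],1))
E
```

```text
0 [291. 109.] 15 [293. 121.] 30 [298. 134.] 45 [304. 146.] 60 [311. 158.] 75 [320. 168.] 90 [329. 177.] 
0 [411. 240.] 15 [406. 241.] 30 [397. 241.] 45 [386. 240.] 60 [373. 239.] 75 [358. 237.] 90 [343. 235.] 
24.1 [ 0.4534 -0.056   0.1127] [ 2.7  7.4 -4.3] [ 2.115 -0.661  0.018]
[-0.4  0.7 -3.1]
```

Emit:
send_rows(commands=[{"delta_pos": [-0.1, -1.0, 0.3], "yaw": 0}, {"delta_pos": [-0.1, -1.0, 0.3], "yaw": 0}])

```text
t: 24.7
tcp_pos: [0.4515, -0.0748, 0.1185]
tool_rot: [0.757, 0.653, -0.004, -0.025]
force: [1.1, 6.8, -3.3]
finger_gap: 0.458
```

Emit:
send_rows(commands=[{"delta_pos": [-0.1, -1.0, 0.2], "yaw": 0}, {"delta_pos": [-0.1, -1.0, 0.15], "yaw": 0}])

```text
t: 24.95
tcp_pos: [0.4489, -0.0951, 0.122]
tool_rot: [0.757, 0.653, -0.004, -0.026]
force: [0.8, 4.3, -4.3]
finger_gap: 0.457
```

```bash
python3 s.py; python3 - <<'E'
from h import *
a=cv2.resize(manip.snapshot("scene")[60:230,240:480],(424,300)); b=cv2.resize(manip.snapshot("wrist"),(376,235)); cv2.imwrite("pics/p3.png",np.hstack([a,cv2.copyMakeBorder(b,0,65,0,0,0)]))
E
```

```text
24.95 [0.4489, -0.0951, 0.122] jaw -0.1457 F [0.8062, 4.2881, -4.3285] M [1.0923, -0.1422, -0.0515] gap 0.45667616460424293 q [-0.4609, 0.5086, 1.9115, 0.0167, 0.7721, -0.3268]
```

View pics/p3.png

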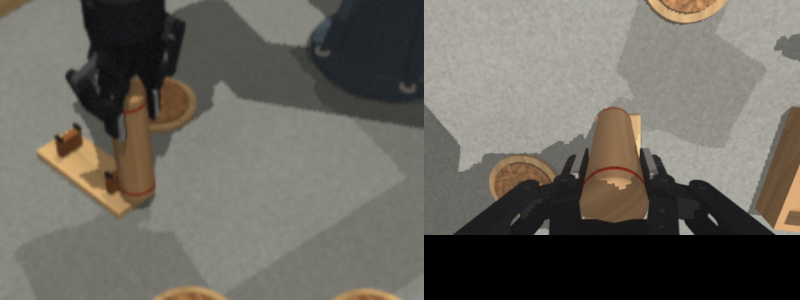

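It's nearly upright now in the scene view (bar from (135,95) to (140,195) in the crop), with both rings visible in the wrist view. I'll work out the lean from the wrist rings.

```bash
cat > lean.py <<'E'
from h import *
s=manip.sense(); cm=cam("wrist"); im=manip.snapshot("wrist")
tc=np.array(s["tcp_pos"]); Rm=R.from_quat(s["tool_rot"]).as_matrix(); g=tc-.019*Rm[:,2]
print(s["t"],tc.round(4),np.round(s["force"],1),"toolz",Rm[:,2].round(3))
H,S,V=cv2.split(cv2.cvtColor(im,cv2.COLOR_BGR2HSV)); red=((H<6)|(H>174))&(S>130)&(V>40)
for st,ce,m in blobs(red,15): print("red",st, "top row at mid col", np.where(m[:,int(ce[0])])[0][[0,-1]])
for b in range(60,116,5):   # b: angle of bar below the horizontal, >90 = heavy end toward +y
    r=np.radians(b); a=Rm[:,0]*np.cos(r)-Rm[:,2]*np.sin(r); n=Rm[:,0]*np.sin(r)+Rm[:,2]*np.cos(r)  # a: to light end
    print(b,"heavy",proj(cm,g-.106*a+.021*n).round(0),"light",proj(cm,g+.012*a+.021*n).round(0))
E
python3 lean.py
```

```text
25.05 [ 0.4491 -0.0959  0.122 ] [ 0.9  3.1 -3.1] toolz [-0.04   0.032 -0.999]
red [270, 284, 107, 34, 443] top row at mid col [284 287]
60 heavy [322. 257.] light [322. 239.]
65 heavy [322. 244.] light [322. 241.]
70 heavy [322. 231.] light [322. 244.]
75 heavy [322. 218.] light [322. 248.]
80 heavy [322. 205.] light [322. 251.]
85 heavy [322. 193.] light [322. 256.]
90 heavy [322. 180.] light [322. 261.]
95 heavy [322. 168.] light [322. 266.]
100 heavy [322. 155.] light [322. 272.]
105 heavy [322. 143.] light [322. 277.]
110 heavy [322. 130.] light [321. 284.]
115 heavy [322. 118.] light [321. 290.]
```

```bash
cat > fit.py <<'E'
from h import *
from scipy.optimize import least_squares
s=manip.sense(); cm=cam("wrist"); im=manip.snapshot("wrist")
tc=np.array(s["tcp_pos"]); Rm=R.from_quat(s["tool_rot"]).as_matrix(); g=tc-.019*Rm[:,2]
H,S,V=cv2.split(cv2.cvtColor(im,cv2.COLOR_BGR2HSV)); red=((H<8)|(H>172))&(S>110)&(V>40)
col=red[:,316:326].sum(1)>=5; rows=np.where(col)[0]; print("red rows at u 316-326:",rows)
gr=np.split(rows,np.where(np.diff(rows)>6)[0]+1); vh,vl=gr[0].mean(),gr[-1].mean()
def f(p):
    r,d=p; a=Rm[:,0]*np.cos(r)-Rm[:,2]*np.sin(r); n=Rm[:,0]*np.sin(r)+Rm[:,2]*np.cos(r)
    return [proj(cm,g+(-.0593-d)*a+.021*n)[1]-vh, proj(cm,g+(.0593-d)*a+.021*n)[1]-vl]
o=least_squares(f,[1.5,.04]); r,d=o.x; a=Rm[:,0]*np.cos(r)-Rm[:,2]*np.sin(r)
print("vh,vl",vh,vl,"beta",np.degrees(r).round(1),"d",d.round(4),"axis(world, to light end)",a.round(3),"res",o.fun.round(2))
mid=g-d*a; end=g-(d+.075)*a
print("t",s["t"],"tcp",tc.round(4),"F",np.round(s["force"],1),"mid",mid.round(4),"heavy end",end.round(4))
E
python3 fit.py
```

```text
red rows at u 316-326: [185 283 284 285 286 287]
vh,vl 185.0 285.0 beta 90.4 d 0.0316 axis(world, to light end) [ 0.039 -0.039  0.999] res [0. 0.]
t 25.1 tcp [ 0.4491 -0.0957  0.122 ] F [ 0.   2.9 -4.6] mid [ 0.4486 -0.0951  0.1094] heavy end [ 0.4458 -0.0922  0.0345]
```

The bar is within about 3° of vertical, held 32 mm above its middle, heavy end down. I'll firm the grip to 60 N, lift off and carry it to the pad.

Emit:
send_rows(commands=[{"delta_pos": [0, 0, 0], "yaw": 0}, {"delta_pos": [0, 0, 1], "yaw": 0}, {"delta_pos": [0, 0.5, 1.5], "yaw": 0}, {"delta_pos": [0, 1.5, 1.5], "yaw": 0}, {"delta_pos": [0, 2.5, 0.5], "yaw": 0}, {"delta_pos": [-0.1, 3, 0], "yaw": 0}, {"delta_pos": [-0.1, 3, 0], "yaw": 0}, {"delta_pos": [-0.1, 3, 0], "yaw": 0}, {"delta_pos": [-0.1, 3, 0], "yaw": 0}, {"delta_pos": [-0.1, 3, 0], "yaw": 0}], force=60)

```text
t: 26.4
tcp_pos: [0.4482, 0.1032, 0.1762]
tool_rot: [0.755, 0.655, -0.003, -0.015]
force: [1.2, -0.3, -4.4]
finger_gap: 0.46
```

Emit:
send_rows(commands=[{"delta_pos": [-0.1, 3, 0], "yaw": 0}, {"delta_pos": [-0.1, 3, 0], "yaw": 0}, {"delta_pos": [-0.1, 2, 0], "yaw": 0}, {"delta_pos": [0, 1, 0], "yaw": 0}, {"delta_pos": [0, 0, 0], "yaw": 0}, {"delta_pos": [0, 0, 0], "yaw": 0}])

```text
t: 27.15
tcp_pos: [0.4447, 0.1994, 0.1807]
tool_rot: [0.752, 0.659, -0.0, -0.011]
force: [-0.1, -0.3, -3.9]
finger_gap: 0.463
```

```bash
python3 fit.py
```

```text
red rows at u 316-326: [183 184 283 284 285 286 287 288]
vh,vl 183.5 285.5 beta 91.0 d 0.032 axis(world, to light end) [ 0.012 -0.033  0.999] res [-0. -0.]
t 27.15 tcp [0.4447 0.1994 0.1807] F [-0.1 -0.3 -3.9] mid [0.4446 0.2002 0.1677] heavy end [0.4437 0.2027 0.0927]
```

Emit:
send_rows(commands=[{"delta_pos": [-0.25, 0.5, -1], "yaw": 0}, {"delta_pos": [-0.25, 0.45, -1.5], "yaw": 0}, {"delta_pos": [0, 0, -1.5], "yaw": 0}, {"delta_pos": [0, 0, -1.5], "yaw": 0}, {"delta_pos": [0, 0, -1], "yaw": 0}, {"delta_pos": [0, 0, 0], "yaw": 0}, {"delta_pos": [0, 0, 0], "yaw": 0}])

```text
t: 28.08
tcp_pos: [0.4393, 0.2069, 0.1113]
tool_rot: [0.754, 0.656, -0.001, -0.011]
force: [-0.9, 0.2, -3.8]
finger_gap: 0.459
```

```bash
python3 fit.py; python3 - <<'E'
from h import *
im=manip.snapshot("scene"); cm=cam("scene"); cv2.imwrite("pics/p4.png",cv2.resize(im[100:300,340:560],(660,600)))
print("pad centre px",proj(cm,np.array([.4392,.2101,.010])).round(0))
E
```

```text
red rows at u 316-326: [184 283 284 285 286 287]
vh,vl 184.0 285.0 beta 90.8 d 0.0321 axis(world, to light end) [ 0.015 -0.029  0.999] res [-0.  0.]
t 28.075 tcp [0.4393 0.2069 0.1113] F [-0.9  0.2 -3.8] mid [0.4391 0.2075 0.0982] heavy end [0.438  0.2097 0.0233]
pad centre px [452. 246.]
```

View pics/p4.png

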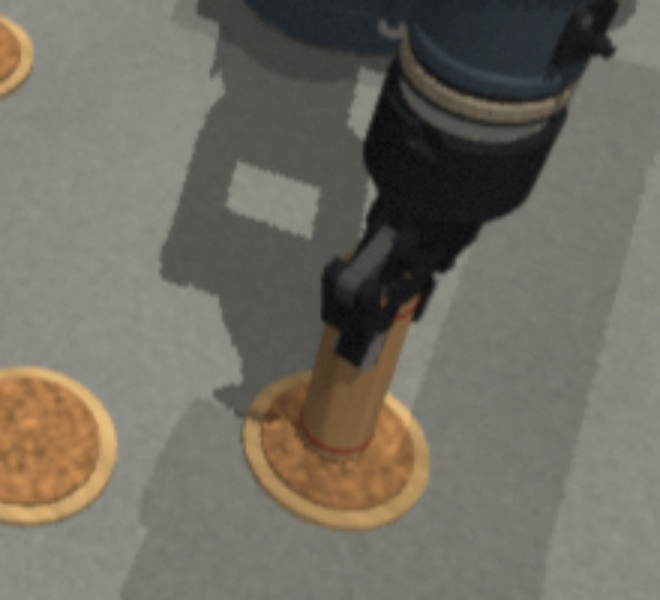

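This view shows the bar upright over the cork, bottom at about (338,455) in the crop, near the middle of the disc. I'm lowering by feel.

Emit:
send_rows(commands=[{"delta_pos": [0, 0.1, -0.5], "yaw": 0}, {"delta_pos": [0, 0, -0.4], "yaw": 0}, {"delta_pos": [0, 0, 0], "yaw": 0}, {"delta_pos": [0, 0, 0], "yaw": 0}])

```text
t: 28.68
tcp_pos: [0.4429, 0.2098, 0.112]
tool_rot: [0.754, 0.656, 0.004, -0.009]
force: [0.2, -0.4, -4.8]
finger_gap: 0.455
```

Emit:
send_rows(commands=[{"delta_pos": [0, 0, -0.4], "yaw": 0}])

```text
t: 28.8
tcp_pos: [0.4441, 0.2102, 0.1098]
tool_rot: [0.754, 0.656, 0.005, -0.008]
force: [-5.8, 0.3, 43.6]
finger_gap: 0.461
```

Emit:
send_rows(commands=[{"delta_pos": [0, 0, -0.4], "yaw": 0}])

```text
t: 28.92
tcp_pos: [0.4443, 0.2106, 0.1097]
tool_rot: [0.755, 0.656, 0.006, -0.009]
force: [-8.6, 1.7, 53.0]
finger_gap: 0.464
```

Contact with the cork at TCP z ≈ 0.111. I'll relieve the press and check the lean before letting go.

Emit:
send_rows(commands=[{"delta_pos": [0, 0, 0.1], "yaw": 0}, {"delta_pos": [0, 0, 0], "yaw": 0}], force=20)

```text
t: 29.18
tcp_pos: [0.4445, 0.2107, 0.1114]
tool_rot: [0.754, 0.656, 0.006, -0.008]
force: [0.7, 0.3, -4.3]
finger_gap: 0.459
```

```bash
python3 fit.py
```

```text
red rows at u 316-326: [190 284 285 286 287 288]
vh,vl 190.0 286.0 beta 88.7 d 0.0289 axis(world, to light end) [0.004 0.002 1.   ] res [0. 0.]
t 29.175 tcp [0.4445 0.2107 0.1114] F [ 0.7  0.3 -4.3] mid [0.4444 0.2102 0.1014] heavy end [0.444  0.21   0.0264]
```

The lean is about 0.3°, but the wrist fit puts the end higher than the touch does. A quick cross-check from the scene ring row settles it.

```bash
python3 - <<'E'
from h import *
cm=cam("scene"); im=manip.snapshot("scene"); H,S,V=cv2.split(cv2.cvtColor(im,cv2.COLOR_BGR2HSV)); red=((H<8)|(H>172))&(S>120)&(V>40)
yy,xx=np.mgrid[:400,:640]; red&=(abs(xx-455)<60)&(abs(yy-220)<70)
for st,ce,m in blobs(red,5): print(st,ce,"lowest",np.where(m.any(1))[0][-1])
t=np.linspace(0,6.283,90)
for h in (0,.004,.008,.012,.016):
    for nm,zz in (("heavy",.0157),("light",.1343)):
        P=np.array([proj(cm,np.array([.4444+.021*np.cos(q),.2105+.021*np.sin(q),.010+h+zz])) for q in t]); print(h,nm,"lowest",P[P[:,1].argmax()].round(1),"u range",P[:,0].min().round(0),P[:,0].max().round(0))
print(manip.sense()["force"])
E
```

```text
[478, 203, 3, 4, 5] [478.8, 204.6] lowest 206
[472, 207, 5, 2, 6] [473.8, 207.5] lowest 208
0 heavy lowest [454.7 253.5] u range 441.0 465.0
0 light lowest [474.1 211.8] u range 457.0 486.0
0.004 heavy lowest [455.3 252.2] u range 441.0 466.0
0.004 light lowest [474.9 210.2] u range 458.0 486.0
0.008 heavy lowest [455.8 251. ] u range 442.0 466.0
0.008 light lowest [475.6 208.6] u range 459.0 487.0
0.012 heavy lowest [456.4 249.8] u range 442.0 467.0
0.012 light lowest [476.4 206.9] u range 459.0 488.0
0.016 heavy lowest [457.  248.5] u range 443.0 467.0
0.016 light lowest [477.2 205.3] u range 460.0 489.0
[-0.05531234  0.55018549 -3.59453126]
```

```bash
python3 - <<'E'
from h import *
im=manip.snapshot("scene"); 
lab=cv2.cvtColor(im,cv2.COLOR_BGR2LAB).astype(int)
for u in (448,452,456,460): print(u,[(v,int(lab[v,u,1]-128)) for v in range(240,264)])
for u in (470,474,478): print(u,[(v,int(lab[v,u,1]-128)) for v in range(198,214)])
E
```

```text
448 [(240, 6), (241, 7), (242, 7), (243, 7), (244, 7), (245, 7), (246, 7), (247, 7), (248, 8), (249, 9), (250, 14), (251, 20), (252, 12), (253, 8), (254, 9), (255, 11), (256, 12), (257, 13), (258, 13), (259, 13), (260, 12), (261, 12), (262, 12), (263, 11)]
452 [(240, 7), (241, 7), (242, 7), (243, 7), (244, 7), (245, 8), (246, 7), (247, 7), (248, 9), (249, 9), (250, 9), (251, 17), (252, 23), (253, 11), (254, 8), (255, 11), (256, 13), (257, 12), (258, 12), (259, 12), (260, 14), (261, 14), (262, 14), (263, 12)]
456 [(240, 8), (241, 7), (242, 8), (243, 7), (244, 8), (245, 8), (246, 9), (247, 7), (248, 7), (249, 9), (250, 14), (251, 21), (252, 16), (253, 9), (254, 12), (255, 14), (256, 13), (257, 12), (258, 13), (259, 13), (260, 13), (261, 15), (262, 14), (263, 14)]
460 [(240, 8), (241, 8), (242, 8), (243, 8), (244, 7), (245, 8), (246, 8), (247, 7), (248, 8), (249, 16), (250, 18), (251, 11), (252, 11), (253, 13), (254, 12), (255, 12), (256, 12), (257, 12), (258, 14), (259, 13), (260, 12), (261, 13), (262, 12), (263, 13)]
470 [(198, 2), (199, 2), (200, 3), (201, 3), (202, 1), (203, 1), (204, 0), (205, 0), (206, 2), (207, 0), (208, 0), (209, 0), (210, 0), (211, 1), (212, 3), (213, 3)]
474 [(198, 2), (199, 2), (200, -2), (201, 3), (202, -2), (203, -2), (204, 2), (205, 4), (206, 8), (207, 20), (208, 28), (209, 14), (210, 9), (211, 7), (212, 7), (213, 7)]
478 [(198, 0), (199, 2), (200, 2), (201, 1), (202, 7), (203, 9), (204, 14), (205, 20), (206, 17), (207, 6), (208, 3), (209, 1), (210, -1), (211, -1), (212, -1), (213, -2)]
```

The scene rings put the end 0-4 mm above the cork with about 2° lean, which agrees with the touch. I'll lower the last millimetre gently, then open.

Emit:
send_rows(commands=[{"delta_pos": [0, 0, -0.12], "yaw": 0}])

```text
t: 29.45
tcp_pos: [0.4442, 0.2107, 0.11]
tool_rot: [0.755, 0.656, 0.006, -0.009]
force: [-2.5, -0.1, 19.2]
finger_gap: 0.46
```

Emit:
send_rows(commands=[{"delta_pos": [0, 0, -0.12], "yaw": 0}])

```text
t: 29.58
tcp_pos: [0.4443, 0.2108, 0.11]
tool_rot: [0.755, 0.656, 0.006, -0.009]
force: [-3.9, 0.3, 18.9]
finger_gap: 0.459
```

Emit:
send_rows(commands=[{"delta_pos": [0, 0, 0], "yaw": 0}, {"delta_pos": [0, 0, 0], "yaw": 0}])

```text
t: 29.82
tcp_pos: [0.4441, 0.2106, 0.1102]
tool_rot: [0.755, 0.656, 0.005, -0.009]
force: [-0.3, -0.9, 0.0]
finger_gap: 0.462
```

Emit:
send_rows(commands=[{"delta_pos": [0, 0, 0], "yaw": 0}, {"delta_pos": [0, 0, 0], "yaw": 0}, {"delta_pos": [0, 0, 0], "yaw": 0}, {"delta_pos": [0, 0, 0], "yaw": 0}, {"delta_pos": [0, 0, 0], "yaw": 0}, {"delta_pos": [0, 0, 0], "yaw": 0}], grip=-0.4)

```text
t: 30.58
tcp_pos: [0.4451, 0.2108, 0.1097]
tool_rot: [0.755, 0.656, 0.006, -0.009]
force: [0.3, 0.3, 0.8]
finger_gap: 0.701
```

```bash
python3 fit.py; sleep 0; python3 fit.py|tail -2
```

```text
red rows at u 316-326: [189 267 268 269 270]
vh,vl 189.0 268.5 beta 87.5 d 0.0391 axis(world, to light end) [0.009 0.023 1.   ] res [0. 0.]
t 30.575 tcp [0.4451 0.2108 0.1097] F [0.3 0.3 0.8] mid [0.4448 0.2095 0.0895] heavy end [0.4441 0.2078 0.0145]
vh,vl 268.0 268.0 beta 61.4 d 87.0248 axis(world, to light end) [0.069 0.455 0.888] res [ 0. -0.]
t 30.625 tcp [0.4451 0.2108 0.1097] F [ 0.3 -0.2 -0.3] mid [ -5.5604 -39.3858 -77.1332] heavy end [ -5.5655 -39.4199 -77.1998]
```

It stands free between the fingers (fit lean about 1.4°; the second fit saw only one ring and is invalid). I'll open fully and withdraw straight up.

Emit:
send_rows(commands=[{"delta_pos": [0, 0, 0], "yaw": 0}, {"delta_pos": [0, 0, 0], "yaw": 0}, {"delta_pos": [0, 0, 0], "yaw": 0}, {"delta_pos": [0, 0, 1], "yaw": 0}, {"delta_pos": [0, 0, 1.5], "yaw": 0}, {"delta_pos": [0, 0, 2], "yaw": 0}, {"delta_pos": [0, 0, 2.5], "yaw": 0}, {"delta_pos": [0, 0, 3], "yaw": 0}, {"delta_pos": [0, 0, 3], "yaw": 0}, {"delta_pos": [0, 0, 0], "yaw": 0}], grip=-1)

```text
t: 31.92
tcp_pos: [0.4446, 0.2107, 0.2472]
tool_rot: [0.755, 0.656, 0.007, -0.008]
force: [0.7, 1.2, 0.2]
finger_gap: 0.999
```

Emit:
send_rows(commands=[{"delta_pos": [0, -5, 1], "yaw": 0}, {"delta_pos": [0, -5, 0], "yaw": 0}, {"delta_pos": [0, -5, 0], "yaw": 0}, {"delta_pos": [0, -3, 0], "yaw": 0}, {"delta_pos": [0, 0, 0], "yaw": 0}, {"delta_pos": [0, 0, 0], "yaw": 0}, {"delta_pos": [0, 0, 0], "yaw": 0}, {"delta_pos": [0, 0, 0], "yaw": 0}])

```text
t: 32.92
tcp_pos: [0.4406, 0.0291, 0.2544]
tool_rot: [0.753, 0.658, 0.005, -0.011]
force: [-0.5, 0.4, -0.9]
finger_gap: 0.999
```

```bash
cat > fin.py <<'E'
from h import *
import itertools
s=manip.sense(); print("t",s["t"],np.round(s["tcp_pos"],3),np.round(s["force"],1))
cm=cam("scene"); tm=cam("top")
for k in range(3):
    im=manip.snapshot("scene"); a=cv2.cvtColor(im,cv2.COLOR_BGR2LAB)[:,:,1].astype(int)-128
    m=a>16; yy,xx=np.mgrid[:400,:640]; m&=(abs(xx-463)<35)&(yy>175)&(yy<258)
    b=[(st[:4],ce) for st,ce,_ in blobs(m,8)]; print("scene red",b)
    t2=manip.snapshot("top"); a=cv2.cvtColor(t2,cv2.COLOR_BGR2LAB)[:,:,1].astype(int)-128
    m=a>20; m&=(abs(xx-195)<50)&(abs(yy-240)<50); print("top red",[(st,ce) for st,ce,_ in blobs(m,8)])
    for i in range(4): manip.snapshot("scene")
t=np.linspace(0,6.283,90)
for nm,z in(("heavy",.0257),("light",.1443)):
    P=np.array([proj(cm,np.array([.4444+.021*np.cos(q),.2095+.021*np.sin(q),z])) for q in t]); print("pred scene",nm,P[P[:,1].argmax()].round(1))
    P=np.array([proj(tm,np.array([.4444+.021*np.cos(q),.2095+.021*np.sin(q),z])) for q in t]); print("pred top",nm,P.min(0).round(1),P.max(0).round(1))
for n,p in(("spray",0),):
    t0=cv2.imread("pics/top0.png"); d=cv2.absdiff(t0,t2).max(2)[40:150,165:475]; print("top diff px in bystander area",int((d>60).sum()))
cv2.imwrite("pics/fin.png",im)
E
python3 fin.py
```

```text
t 32.925 [0.441 0.029 0.254] [-0.5  0.4 -0.9]
scene red [([455, 205, 24, 11], [466.1, 212.3]), ([444, 250, 12, 4], [449.2, 252.0])]
top red []
scene red [([455, 205, 24, 11], [465.7, 212.2]), ([444, 250, 12, 4], [449.0, 251.9])]
top red []
scene red [([455, 205, 24, 11], [465.9, 212.4]), ([444, 250, 12, 4], [449.2, 252.0])]
top red []
pred scene heavy [454.2 253.2]
pred top heavy [189.5 227.9] [212.1 250.4]
pred scene light [473.5 211.5]
pred top light [170.9 222.2] [196.8 248.1]
top diff px in bystander area 194
```

The ring pixels don't move over a second, so the bar stands still. The arm is clear, so I'm handing in.

```bash
python3 -c "
from station import manip
print(manip.sign_off())"
```

```text
the job is handed in; nothing more can be done
None
```

The skittle stands on its heavy end near the middle of the leftmost cork disc, released, with the arm clear. I handed the job in at about 34 s; no verdict was reported.

**What I did:**
- **Finding the heavy end:** I lifted the skittle level by its middle. The average moment was +0.117 N·m at 3.9 N, so the -y end is heavy. I then laid it back in the cradle and let go.
- **Turning it upright:** I gripped it near the light end. The heavy end didn't swing down by itself at 20 N, and quick stops only got it to about 40°. I finished by swinging it in an arc against the fixed cradle saddle; the first try slipped over the saddle at about 47°, the second worked. The saddle took about 20 N at most.
- **Placing it:** I set it on the disc by touch, opened the gripper and withdrew straight up.

**Last checks:**
- **At rest:** the ring pixels in the scene view moved by less than half a pixel over about a second.
- **Position and lean:** by a rough estimate it is 10–15 mm from the disc centre and leans about 3° or less.

**What failed or disagreed:**
- The wrist-camera fit put the bar's end about 15 mm higher than the touch did while I held it. The scene rings agreed with the touch.
- The final top-view ring mask found nothing, so the last check rests on the scene view alone.
- The bystander area in the top view differed from the start picture by 194 pixels, which I took to be the arm's shadow. The moves stayed well away from the bystanders, but I did not re-measure where they stand.

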